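# Refill the breakfast jam dispenser

### The arm

A 7-joint arm with a two-finger parallel gripper is mounted at the origin on the work surface. World frame = base frame: x ahead of the robot, y to its left, z up, the work surface at z = 0. Lengths are in m, angles in rad, forces in N, time in s.
With the tool pointing down it reaches from about 0.425 to 0.975 m from the base axis. Payload 16.7 kg.
Tool frame: the origin (TCP) lies at the very end of the fingers, on their centre line; the grasp point (between the pads) lies 19 mm behind it; z points along the fingers, y is the line along which they close (so a half turn about z gives the same grasp; the last joint's range is limited). The gripper opens to 85 mm and grips with 20 to 120 N. Pads are 22 mm wide; open, the fingers measure 114 mm over their backs; the gripper's body (76 mm by 85 mm) begins 54 mm behind the grasp point. The pads swing forward as they close: fully open they stand 13 mm farther back than shut.
Start: joints at [-1.264, 0.426, 0.074, 1.606, -0.034, 1.111, -0.067], TCP at [0.297, 0.606, 0.231] pointing down, gripper open.
Joint ranges: [-2.85, 2.85], [-0.5, 2.14], [-1.23, 1.37], [0.21, 2.46], [-1.02, 4.16], [0.16, 2.05], [-2.73, 2.73]. Speed limits (rad/s): [1.89, 1.89, 2.39, 2.39, 3.01, 3.01, 3.01].

### API

Orientations are given as a unit quaternion [w, x, y, z].
In Python, from cell import r gives the robot as it stands.
- The arm moves only by the tool carry_out, never from a script. Its argument "moves" is a list that holds one entry, the list of rows, each a list of 4 numbers: the shift along the tool's x, y, z in cm, then the turn about the tool's z in degrees. A call has 1 to 12 rows; each row shifts and turns the commanded pose from where the row before left it, along the tool's axes as they then stand; what a row does not reach is not made up. A row lasts 1/8 s, in which the tool goes at most 62.5 mm and 10.7 degrees, less where a joint would pass 70% of its speed; a pose out of reach is approached as far as the arm can. A call is refused whole if a number of a shift passes 6.25 or a number of a turn 10.7, either way. A call with a gripper value outside its range is refused whole. "gripper" is the opening, from 0 (shut) to 1 (fully open), set as the call begins (left out, the last holds). The fingers move at their own pace and stop on an object; "newtons" is the grip in N (left out, the last holds). Time passes only in rows, so rows that do not move let the fingers close. It gives the time, the measured TCP pose, the force, the opening and the grip force at its end, in the units of the state.
- r.read_state(): the state, without advancing time (a new reading comes with each control period).
- r.capture(name): name is "side" or "top"; returns a dict with "color" (384x512x3 uint8, red, green, blue), "vfov" (degrees; the focal length in pixels is half the picture's height over the tangent of half this angle, whatever the lens; pixels are square), "cx", "cy" (the principal point, pixels), "k1" (the pictures are not rectified: a ray, as slopes to the right and down, at radius r is drawn at 1 + k1 r^2 times it, then the intrinsics apply), "origin" and "attitude" of the camera in the world. Camera axes: x right, y down, z forward; pixel columns grow to the right and rows downward; lengths in m; the calibration is good to about 2 mm. A picture is of the moment at which its call begins. There is no depth.
- r.hand_in(): hands the job in; it is judged then, once.
The state is a dict: "t": time; "q": joint angles; "joint_vel": joint speeds; "effort": joint torques, N m; "tool_pos": TCP position; "tool_rot": TCP orientation; "ft_force": force on the tool from outside, world axes, zero at the start; "wrist_torque": the same for the moment, N m; "opening": opening from 0.0 (shut) to 1.0 (fully open); "finger_force": force on a finger pad.
Only numpy, scipy, OpenCV 4.12 (cv2) and the standard library are available. Lean on these libraries where they do the work, as an engineer would, in place of code of your own. Each camera call takes 0.05 s, during which the arm holds its last target. There are 200 camera calls.

### The job

Get the breakfast jam dispenser ready: first tip the tall returns carton over onto its back on the chopping board, so that its open side faces up, then take the spent pale cartridges out of the dispenser and put them into the carton. Put each full cartridge that is there into the bay of its own colour and close that bay's clamp all the way down so that the cartridge is driven fully home and stays there. Leave the jam jar, the butter and the grapefruit where they are.

Things in the scene. Friction and masses are not known exactly. Their poses are not given: they have to be found in the camera images.
- dispenser: three-bay jam dispenser, fixed, white well block 100 x 312 mm on a steel base, its top 75 mm above the counter; origin at the centre of its underside; x points to its rear (hinges), away from its coloured front plates and outlets; y along the row of bays (red at -105 mm, yellow 0, green +105 mm), z up
- board: bamboo chopping board lying fixed on the counter, 280 (x) x 250 (y) x 18 mm thick; origin at the centre of its underside; the carton stands against its edge at x = -140 mm
- carton: cardboard returns carton, loose, 0.25 kg, 75 (x) x 150 (y) x 200 mm (z) upright, walls 4 mm, front (-x) wholly open; origin under its bottom panel, x to its back, z to its top. Starts upright on the counter, open front to the robot, foot of its back within 3 mm of the board's near edge. Pushed over to +x it lies on its back on the board, opening up: a tray, rim 93 mm above the counter
- carton_mid (a point): centre of the carton's box volume: 100 mm from its bottom, midway in depth and width
- jam_jar: bystander: clip-top glass jar of orange-red jam, 96 mm across, 114 mm tall; origin under its centre
- butter_dish: bystander: block of butter on a white dish, 130 x 85 x 45 mm; origin under its centre
- grapefruit: bystander: half a grapefruit lying cut face up, 90 mm across, 39 mm tall; origin under its centre
- bay_red (a point): centre of the mouth of the red bay's round well, 75 mm above the counter, axes as the dispenser's; red plate on the front. Well 60 mm wide, 4 mm bevel. A sprung seat 30 mm below the mouth lets a cartridge's base sink to 40 mm below (4 N rising to 8 N) and lifts it again unless the clamp is closed on it
- clamp_red (a joint): clamp arm of the red bay: 0 = closed, level to the front, pad on a cartridge fully home; grows swinging up and back, 1.57 upright, stop 2.0. Starts open, stays where left (0.65 N m). Hinge axis along y, 67 mm behind (+x) and 61 mm above the bay point, on a 36 mm post. Strip 30 mm wide, 10 mm thick, mid-plane through the axis; red crossbar 145 mm from the axis, 18 mm thick, 60 mm along y
- bay_yellow (a point): centre of the mouth of the yellow bay's round well, 75 mm above the counter, axes as the dispenser's; yellow plate on the front. Well 60 mm wide, 4 mm bevel. A sprung seat 30 mm below the mouth lets a cartridge's base sink to 40 mm below (4 N rising to 8 N) and lifts it again unless the clamp is closed on it
- clamp_yellow (a joint): clamp arm of the yellow bay: 0 = closed, level to the front, pad on a cartridge fully home; grows swinging up and back, 1.57 upright, stop 2.0. Starts open, stays where left (0.65 N m). Hinge axis along y, 67 mm behind (+x) and 61 mm above the bay point, on a 36 mm post. Strip 30 mm wide, 10 mm thick, mid-plane through the axis; yellow crossbar 145 mm from the axis, 18 mm thick, 60 mm along y
- bay_green (a point): centre of the mouth of the green bay's round well, 75 mm above the counter, axes as the dispenser's; green plate on the front. Well 60 mm wide, 4 mm bevel. A sprung seat 30 mm below the mouth lets a cartridge's base sink to 40 mm below (4 N rising to 8 N) and lifts it again unless the clamp is closed on it
- clamp_green (a joint): clamp arm of the green bay: 0 = closed, level to the front, pad on a cartridge fully home; grows swinging up and back, 1.57 upright, stop 2.0. Starts open, stays where left (0.65 N m). Hinge axis along y, 67 mm behind (+x) and 61 mm above the bay point, on a 36 mm post. Strip 30 mm wide, 10 mm thick, mid-plane through the axis; green crossbar 145 mm from the axis, 18 mm thick, 60 mm along y
- fresh_red: full jam cartridge, dark red with a red cap band and a white stripe: upright cylinder 54 mm across, 90 mm tall, about 0.18 kg, steel valve foot that keeps it steady, lower rim bevelled 3 mm; origin under its centre, z up; may be absent; belongs in the red bay
- fresh_yellow: full jam cartridge, amber with a yellow cap band and a white stripe: upright cylinder 54 mm across, 90 mm tall, about 0.18 kg, steel valve foot that keeps it steady, lower rim bevelled 3 mm; origin under its centre, z up; may be absent; belongs in the yellow bay
- fresh_green: full jam cartridge, green with a green cap band and a white stripe: upright cylinder 54 mm across, 90 mm tall, about 0.18 kg, steel valve foot that keeps it steady, lower rim bevelled 3 mm; origin under its centre, z up; may be absent; belongs in the green bay
- empty_red: spent cartridge, pale with a grey cap band: cylinder 54 mm across, 90 mm tall, about 0.07 kg, lower rim bevelled 3 mm; at the start stands in the red bay on its raised seat, its base 30 mm below the mouth; origin under its centre, z up; may be absent
- empty_red_mid (a point): centre of that spent cartridge, 45 mm above its base
- empty_yellow: spent cartridge, pale with a grey cap band: cylinder 54 mm across, 90 mm tall, about 0.07 kg, lower rim bevelled 3 mm; at the start stands in the yellow bay on its raised seat, its base 30 mm below the mouth; origin under its centre, z up; may be absent
- empty_yellow_mid (a point): centre of that spent cartridge, 45 mm above its base
- empty_green: spent cartridge, pale with a grey cap band: cylinder 54 mm across, 90 mm tall, about 0.07 kg, lower rim bevelled 3 mm; at the start stands in the green bay on its raised seat, its base 30 mm below the mouth; origin under its centre, z up; may be absent
- empty_green_mid (a point): centre of that spent cartridge, 45 mm above its base
Not all that is in view belongs to the job. Several things have the shape of the carton; the one meant has the colours described above.

How it is judged:
By the outcome, as a careful person would: the job done as asked, in the order asked, and still so for the second after the job is handed in, with the robot touching nothing.
Of fresh_red, fresh_yellow, fresh_green only 2 to 3 are there at a start; the rules pass over those that are not, and their reading is None.
Of empty_red, empty_yellow, empty_green only 1 to 2 are there at a start; the rules pass over those that are not, and their reading is None.
At some moment in a run one of fresh_red, fresh_yellow, fresh_green may be knocked a few centimetres aside while the robot is not near it.
It also fails if it takes over 210 s, if anything falls off the work surface, if the arm or the gripper's body presses on something with over 40 N, if the wrist force passes 120 N, or if a joint passes its speed limit or range.

## Working session

There is one attempt and no reset: what is moved stays moved. The work goes in short steps, Python scripts to look and compute and a tool call to move; the robot and the scene stay as the last step left them, time stands still between calls to the robot, and variables do not carry over. Pictures are saved under pics/ and viewed, at most 14 in all, crops included, and the job is handed in when it is done.

Besides the shell and the picture viewer there is one more tool, called after "Emit:" as a command line: name --argument value ..., lists and objects as JSON in quotes. carry_out: Moves the arm, as the interface text tells. Its arguments: {"type":"object","properties":{"moves":{"type":"array","items":{"type":"array","items":{"type":"array","items":{"type":"number"}}}},"gripper":{"type":"number"},"newtons":{"type":"number"}},"required":["moves"]}

```bash
ls; mkdir -p pics; python3 - <<'E'
from cell import r
import cv2
s=r.read_state();print(s)
for n in("side","top"):
    c=r.capture(n);cv2.imwrite(f"pics/{n}0.png",cv2.resize(c["color"][:,:,::-1],None,fx=1.5,fy=1.5,interpolation=cv2.INTER_CUBIC))
    print(n,{k:v for k,v in c.items() if k!="color"})
E
```

```text
pics
{'t': 0.0, 'q': array([-1.2645377 ,  0.4267558 ,  0.07381849,  1.60659559, -0.03412786,
        1.11084628, -0.06706712]), 'joint_vel': array([ 4.62284130e-04, -2.93453910e-04, -1.82614509e-04,  1.53993429e-03,
       -9.59455086e-05,  8.48424868e-04,  1.56890489e-03]), 'effort': array([ 6.31455423e-04, -9.49838305e+01,  3.76151875e+00, -4.63497484e+01,
        1.93570345e-02,  1.04490490e-02,  7.71598457e-05]), 'tool_pos': array([0.29691275, 0.60572357, 0.2305988 ]), 'tool_rot': array([-1.21412321e-04,  2.25903021e-01,  9.74149563e-01, -6.62405526e-04]), 'ft_force': array([-0.19273167, -0.08169008, -0.67852924]), 'wrist_torque': array([-0.03098141,  0.0481538 ,  0.02754408]), 'finger_force': 0.0, 'opening': 1.0005656123389306}
side {'vfov': 42.22587268851127, 'cx': 257.08882430144774, 'cy': 199.39408191977995, 'k1': -0.10849833136915706, 'origin': array([-0.33939684, -0.81864905,  1.17929601]), 'attitude': array([-0.37260915,  0.8521479 , -0.33715781,  0.14605131])}
top {'vfov': 42.33974793344278, 'cx': 252.14426756225689, 'cy': 192.06573890084152, 'k1': -0.09177404582872711, 'origin': array([0.19558415, 0.02071468, 1.63366161]), 'attitude': array([-0.05675928,  0.70664568, -0.70355204,  0.04944496])}
```

View pics/side0.png

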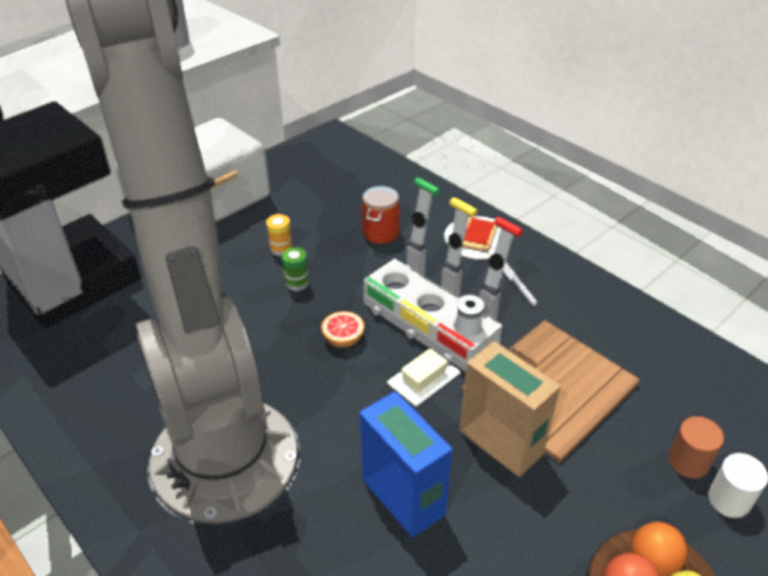

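View pics/top0.png

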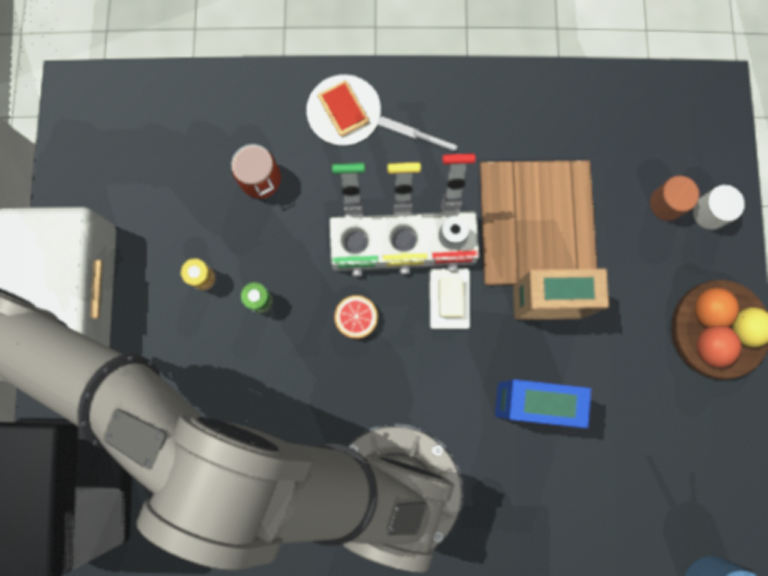

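```bash
cat > h.py <<'E'
import numpy as np, cv2
from cell import r
from scipy.spatial.transform import Rotation as R
def rot(q): return R.from_quat(np.roll(q,-1)).as_matrix()
class Cam:
    def __init__(s,c):
        f=192/np.tan(np.radians(c["vfov"])/2)
        s.K=np.array([[f,0,c["cx"]],[0,f,c["cy"]],[0,0,1]]);s.d=np.array([c["k1"],0,0,0]);s.o=np.array(c["origin"]);s.R=rot(c["attitude"]);s.im=c["color"]
    def px(s,P):
        P=(np.atleast_2d(P)-s.o)@s.R
        return cv2.projectPoints(P.astype(float),np.zeros(3),np.zeros(3),s.K,s.d)[0][:,0]
    def ray(s,uv):
        n=cv2.undistortPoints(np.atleast_2d(uv).astype(float)[:,None],s.K,s.d)[:,0]
        return np.c_[n,np.ones(len(n))]@s.R.T
    def at(s,uv,z):
        d=s.ray(uv);return s.o+d*((z-s.o[2])/d[:,2])[:,None]
def cap(n): return Cam(r.capture(n))
def v2p(U,sc=1.5): return (np.array(U,float)+.5)/sc-.5   # viewed (scaled) pixel -> image pixel
E
python3 - <<'E'
from h import *
np.set_printoptions(precision=4,suppress=True)
t=cap("top");s=cap("side")
for n,c,P,z in [("block top corners T",t,[(331,218),(476,213),(478,251),(331,258)],.075),
 ("wells T g,y",t,[(355,239),(404,237)],.075),
 ("empty cap T",t,[(455,229)],.135),("empty cap S",s,[(471,303)],.135),
 ("fy cap T",t,[(195,270)],.09),("fy S",s,[(279,219)],.09),("fg T",t,[(254,295)],.09),("fg S",s,[(295,253)],.09),
 ("carton top T",t,[(528,269),(605,269),(608,308),(528,310)],.2),("carton S",s,[(486,346),(558,382),(538,407),(467,365)],.2),
 ("board T",t,[(482,162),(590,161),(596,270),(486,285)],.018),
 ("cam bars T",t,[(348,168),(404,168),(459,158)],.28),
 ("jar",t,[(253,165)],.114),("butter",t,[(451,297)],.03),("grape",t,[(356,316)],.039)]:
    print(n,c.at(v2p(P),z)[:,:2].tolist())
print(rot(r.read_state()["tool_rot"]))
E
```

```text
block top corners T [[0.5846068775668584, 0.14056662118953808], [0.5967014055900133, -0.17191762079789724], [0.5131714233531595, -0.1748369757559661], [0.4968484271461972, 0.13920671189880418]]
wells T g,y [[0.538452086368643, 0.08833990797966142], [0.5431448898906861, -0.01664936010746185]]
empty cap T [[0.5470626707918966, -0.12051556249710986]]
empty cap S [[0.5487158390903706, -0.12195472322281575]]
fy cap T [[0.4674109439569914, 0.42739992717434366]]
fy S [[0.46943339898862685, 0.4309520432090218]]
fg T [[0.4142754884998671, 0.29935993970100755]]
fg S [[0.41699452388113695, 0.30005069411344076]]
carton top T [[0.45217183766364827, -0.25692170719692287], [0.45287628502075306, -0.4096759262115817], [0.37552977650521957, -0.4124717774556718], [0.37119737317315693, -0.2548992589285549]]
carton S [[0.42839775559326904, -0.2607891341649805], [0.45455488901793356, -0.40431091140500175], [0.3855138465606151, -0.41503144348203974], [0.3689945901348191, -0.26839433304852345]]
board T [[0.7302855865383334, -0.19467508767480518], [0.7348548570003652, -0.4413081309006378], [0.4831889327393344, -0.4439781384576265], [0.44860578399083634, -0.19843759539646627]]
cam bars T [[0.6308436433770528, 0.09415259164406793], [0.6310369768559467, -0.011831337499736933], [0.6512393917675596, -0.11619547659571229]]
jar [[0.6911701113607969, 0.30636033489128384]]
butter [[0.42000249641881116, -0.12003864987314174]]
grape [[0.37659243119925523, 0.08605277104199116]]
[[-0.8979  0.4402 -0.0003]
 [ 0.4402  0.8979 -0.0007]
 [-0.     -0.0008 -1.    ]]
```

Emit:
carry_out --moves '[[[0, 0, -4, -9.6], [0, 0, -4, -9.6], [0, 0, -4, -9.5], [-1.7, -5.1, 0, 0], [-1.7, -5.1, 0, 0], [-1.7, -5.1, 0, 0], [-1.7, -5.1, 0, 0], [-1.7, -5.1, 0, 0], [-1.7, -5.1, 0, 0], [-1.7, -5.1, 0, 0], [-1.7, -5.1, 0, 0], [-1.7, -5.1, 0, 0]]]' --gripper 0 --newtons 40

```text
t: 1.7
tool_pos: [0.4709, 0.1526, 0.3514]
tool_rot: [0.0, -0.023, 1.0, 0.0]
ft_force: [0.4, -0.2, -0.5]
opening: 0.002
finger_force: 0.0
```

Emit:
carry_out --moves '[[[0, -4.8, 0, 0], [0, -4.8, 0, 0], [0, -4.8, 0, 0], [0, -4.8, 0, 0], [0, -4.8, 0, 0], [0, -4.8, 0, 0], [3.8, -4.8, 0, 0], [3.8, -4.8, 0, 0], [3.8, -4.8, 0, 0], [3.8, -4.8, 0, 0], [0, 0, 0, 0]]]'

```text
t: 3.08
tool_pos: [0.3373, -0.3353, 0.3516]
tool_rot: [0.0, -0.019, 1.0, 0.0]
ft_force: [1.2, 0.3, 0.6]
opening: 0.005
finger_force: 0.0
```

```bash
python3 - <<'E'
from h import *
for n in("side","top"):
    c=cap(n);cv2.imwrite(f"pics/{n}1.png",cv2.resize(c.im[:,:,::-1],None,fx=1.5,fy=1.5,interpolation=cv2.INTER_CUBIC))
E
```

```text
(no output)
```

View pics/top1.png

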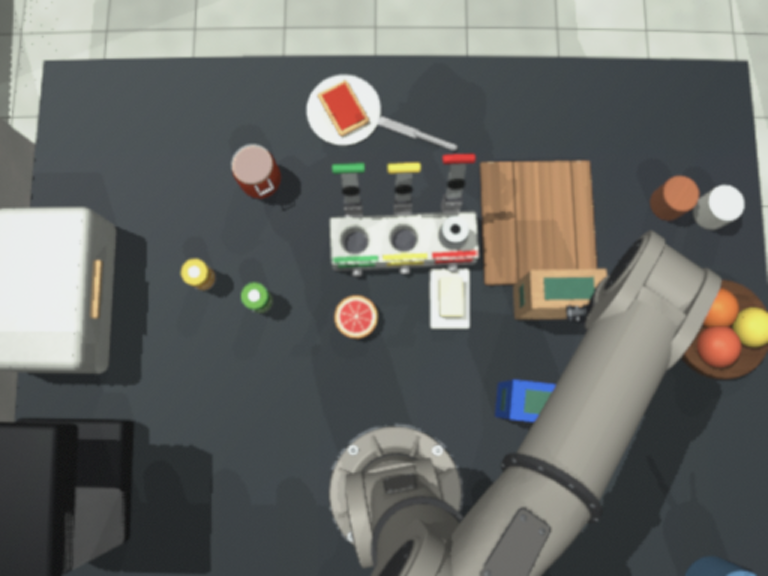

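View pics/side1.png

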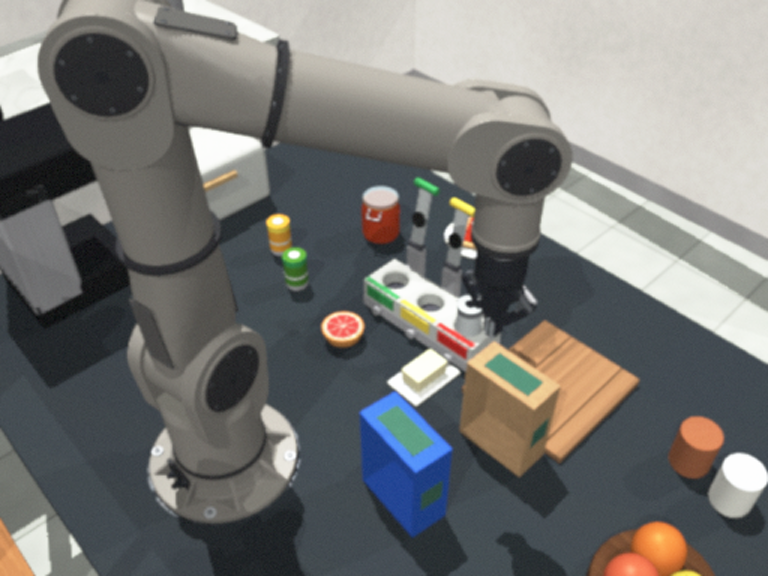

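Emit:
carry_out --moves '[[[0, 0, 5, 0], [0, 0, 5, 0], [0, 0, 5, 0], [0, 0, 3.2, 0], [-1, 0, 0, 0], [-1, 0, 0, 0], [-0.8, 0, 0, 0], [-0.8, 0, 0, 0], [-0.8, 0, 0, 0], [-0.8, 0, 0, 0], [-0.8, 0, 0, 0], [-0.8, 0, 0, 0]]]'

```text
t: 4.68
tool_pos: [0.409, -0.3292, 0.1697]
tool_rot: [0.0, -0.022, 1.0, -0.0]
ft_force: [-2.2, -0.4, 6.9]
opening: 0.0
finger_force: 0.0
```

Emit:
carry_out --moves '[[[-1, 0, 0, 0], [-1, 0, 0, 0], [-1, 0, 0, 0], [-1, 0, 0, 0], [-1, 0, 0, 0], [-1, 0, 0, 0], [-1, 0, 0, 0], [0, 0, 0, 0], [0, 0, 0, 0], [0, 0, 0, 0]]]'

```text
t: 5.92
tool_pos: [0.4779, -0.3258, 0.1694]
tool_rot: [-0.0, -0.022, 1.0, 0.0]
ft_force: [-0.1, -0.1, 0.8]
opening: 0.001
finger_force: 0.0
```

```bash
python3 - <<'E'
from h import *
c=cap("side");cv2.imwrite("pics/side2.png",cv2.resize(c.im[150:384,200:512,::-1],None,fx=2,fy=2,interpolation=cv2.INTER_CUBIC))
E
```

```text
(no output)
```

View pics/side2.png

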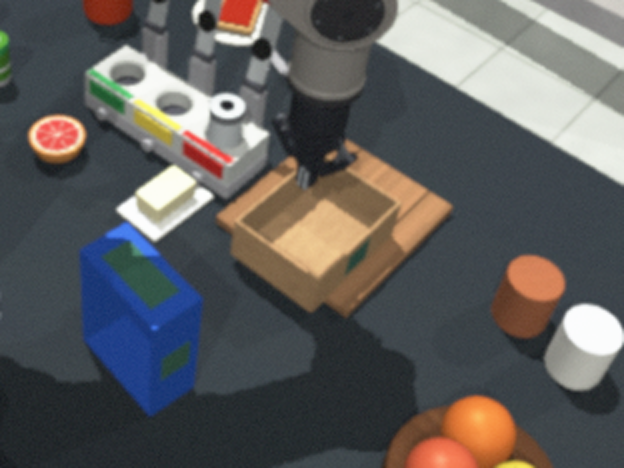

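```bash
cat > wells.py <<'E'
from h import *
np.set_printoptions(precision=4,suppress=True)
for n in ("top","side"):
    c=cap(n);g=cv2.cvtColor(c.im,cv2.COLOR_RGB2GRAY)
    for nm,p in(("g",(.5385,.0883)),("y",(.543,-.0166))):
        # rectify plane z=.075 around p, 0.5 mm/px
        k=np.linspace(-.045,.045,181);X,Y=np.meshgrid(k,k)
        P=np.c_[(p[0]+X).ravel(),(p[1]+Y).ravel(),np.full(X.size,.075)]
        uv=c.px(P).astype(np.float32).reshape(181,181,2)
        w=cv2.remap(g,uv[...,0],uv[...,1],cv2.INTER_CUBIC)
        th,b=cv2.threshold(w,0,255,cv2.THRESH_BINARY_INV+cv2.THRESH_OTSU)
        m=(X**2+Y**2<.036**2)&(b>0)
        pts=np.argwhere(m).astype(np.float32)[:,::-1].copy()
        (cx,cy),rad=cv2.minEnclosingCircle(pts)
        print(n,nm,p[0]+(cx-90)*.0005,p[1]+(cy-90)*.0005,rad*.5,th)
        cv2.imwrite(f"pics/w_{n}_{nm}.png",w)
c=cap("side");P=np.array([(235,233),(313,276),(398,205)])/2+np.array([200,150]);print(c.at(P,.093))
w=[cv2.imread(f"pics/w_{n}_{k}.png") for n in("top","side") for k in "gy"];cv2.imwrite("pics/w.png",np.hstack(w))
E
python3 wells.py
```

```text
top g 0.537293098449707 0.0903600814819336 31.121074676513672 164.0
top y 0.5419450073242188 -0.014775975799560546 30.32273292541504 167.0
side g 0.5330742835998535 0.08674675445556641 30.928991317749023 178.0
side y 0.537 -0.01885 30.026079177856445 187.0
[[ 0.3939 -0.2803  0.093 ]
 [ 0.4147 -0.404   0.093 ]
 [ 0.6052 -0.4095  0.093 ]]
```

View pics/w.png

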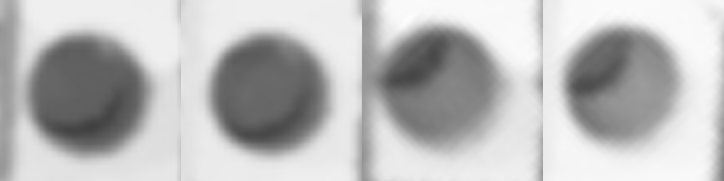

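Emit:
carry_out --moves '[[[0, 0, -4, 0], [0, 0, -3, 0], [-1.6, 4, 0, 0], [-1.5, 4, 0, 0], [-1.5, 4, 0, 0], [-1.5, 4, 0, 0], [-1.6, 4.2, 0, 0], [0, 0, 3, 0], [0, 0, 2, 0], [0, 0, 0, 0]]]' --gripper 1

```text
t: 7.38
tool_pos: [0.5453, -0.1204, 0.1884]
tool_rot: [-0.001, -0.022, 1.0, -0.0]
ft_force: [0.2, -0.2, 0.5]
opening: 1.004
finger_force: 0.0
```

```bash
python3 - <<'E'
from h import *
c=cap("side");a=c.im[130:384,200:512,::-1]
t=cap("top").im[60:314,200:512,::-1]
cv2.imwrite("pics/b3.png",np.hstack([cv2.resize(x,None,fx=1.28,fy=1.28,interpolation=cv2.INTER_CUBIC) for x in(a,t)]))
E
```

```text
(no output)
```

View pics/b3.png

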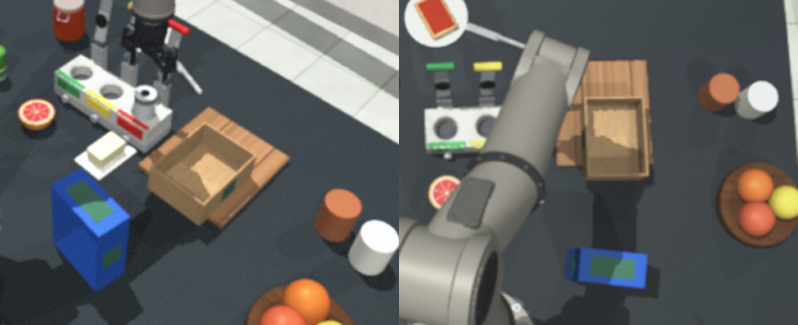

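Emit:
carry_out --moves '[[[0, 0, 4, 0], [0, 0, 4, 0], [0, 0, 1.8, 0], [0, 0, 0, 0]]]'

```text
t: 7.98
tool_pos: [0.546, -0.1208, 0.0914]
tool_rot: [-0.0, -0.022, 1.0, -0.0]
ft_force: [0.1, 0.2, 0.1]
opening: 1.004
finger_force: 0.0
```

Emit:
carry_out --moves '[[[0, 0, 0, 0], [0, 0, 0, 0], [0, 0, 0, 0], [0, 0, 0, 0], [0, 0, 0, 0], [0, 0, 0, 0]]]' --gripper 0.3 --newtons 25

```text
t: 8.72
tool_pos: [0.5463, -0.1206, 0.0914]
tool_rot: [0.0, -0.023, 1.0, -0.0]
ft_force: [2.1, -1.9, 3.3]
opening: 0.626
finger_force: 29.0
```

```bash
python3 - <<'E'
from h import *
c=cap("top");P=(np.array([(585,97),(643,96),(648,178),(588,180)])-[399.4,0])/1.28+np.array([200,60]);print(c.at(P,.093))
E
```

```text
[[ 0.61255107 -0.25951768  0.093     ]
 [ 0.61625401 -0.40632732  0.093     ]
 [ 0.40825947 -0.41058195  0.093     ]
 [ 0.4028417  -0.26174709  0.093     ]]
```

Emit:
carry_out --moves '[[[0, 0, -2, 0], [0, 0, -4, 0], [0, 0, -5, 0], [0.3, -4.2, 0, 0], [0.3, -4.3, 0, 0], [0.3, -4.3, 0, 0], [0.3, -4.3, 0, 0], [0.3, -4.2, 0, 0], [0, 0, 4, 0], [0, 0, 4, 0], [0, 0, 3, 0], [0, 0, 1.7, 0]]]'

```text
t: 10.28
tool_pos: [0.5402, -0.3335, 0.0737]
tool_rot: [-0.001, -0.023, 1.0, 0.0]
ft_force: [-0.1, -0.6, -0.9]
opening: 0.628
finger_force: 28.8
```

Emit:
carry_out --moves '[[[0, 0, 0, 0], [0, 0, 0, 0], [0, 0, 0, 0], [0, 0, 0, 0], [0, 0, 0, 0], [0, 0, -3, 0], [0, 0, -5, 0], [0, 0, -6, 0], [0, 0, -3, 0]]]' --gripper 0.85

```text
t: 11.4
tool_pos: [0.5411, -0.3346, 0.2476]
tool_rot: [0.001, -0.022, 1.0, -0.001]
ft_force: [0.0, -0.5, -0.6]
opening: 0.851
finger_force: 0.0
```

```bash
python3 - <<'E'
from h import *
a=cap("side").im[110:364,150:512,::-1]
t=cap("top").im[60:314,100:462,::-1]
cv2.imwrite("pics/b4.png",np.hstack([cv2.resize(x,None,fx=1.1,fy=1.1,interpolation=cv2.INTER_CUBIC) for x in(a,t)]))
E
```

```text
(no output)
```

View pics/b4.png

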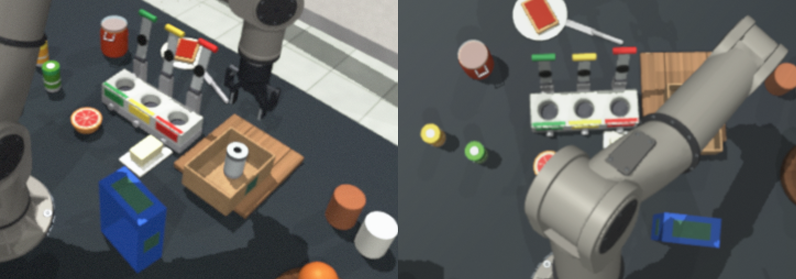

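```bash
cat > cart.py <<'E'
from h import *
from scipy.optimize import minimize
np.set_printoptions(precision=4,suppress=True)
a=np.linspace(0,2*np.pi,40)
cyl=np.vstack([np.c_[.027*np.cos(a),.027*np.sin(a),np.full(40,z)] for z in(.0,.09)])
S=8
def fit(c,p):
    u=c.px(cyl+[*p,0]).mean(0).astype(int);x0,y0=u-28
    im=c.im[y0:y0+56,x0:x0+56];m=(im.max(2)>85).astype(np.uint8)
    n,l,st,_=cv2.connectedComponentsWithStats(m);m=(l==1+st[1:,4].argmax()).astype(np.uint8)
    M=cv2.resize(m,None,fx=S,fy=S,interpolation=cv2.INTER_NEAREST)
    def f(q):
        h=cv2.convexHull((((c.px(cyl+[*(q/100),0])-[x0,y0])+.5)*S-.5).astype(np.float32)).round().astype(np.int32)
        D=np.zeros_like(M);cv2.fillConvexPoly(D,h,1);return 1-(D&M).sum()/(D|M).sum()
    r_=minimize(f,np.array(p)*100,method="Nelder-Mead",options=dict(initial_simplex=np.array(p)*100+np.array([[0,0],[1,0],[0,1]])))
    return r_.x/100,1-r_.fun
if __name__=="__main__":
    import sys
    t,s=cap("top"),cap("side")
    for nm,p in(("yellow",(.468,.429)),("green",(.4155,.2997))):
        for k,c in(("top",t),("side",s)):
            try: print(nm,k,*fit(c,p))
            except Exception as e: print(nm,k,e)
E
python3 cart.py
```

```text
yellow top [0.4669 0.4349] 0.40552911686707604
yellow side [0.5017 0.5868] 0.5779206024604797
green top [0.4165 0.3064] 0.8280987348491551
green side [0.4146 0.3048] 0.6270384695797616
```

Emit:
carry_out --moves '[[[0.6, 5, 0, 0], [0.8, 5, 0, 0], [0.8, 5, 0, 0], [0.8, 5, 0, 0], [0.8, 5, 0, 0], [0.8, 5, 0, 0], [0.8, 5, 0, 0], [0.8, 5, 0, 0], [0.8, 5, 0, 0], [0, 0, 0, 0]]]' --gripper 1

```text
t: 12.85
tool_pos: [0.449, 0.1158, 0.2432]
tool_rot: [-0.001, -0.025, 1.0, -0.0]
ft_force: [-0.9, -0.1, 0.1]
opening: 1.001
finger_force: 0.0
```

```bash
sed -i 's/im=c.im\[y0:y0+56,x0:x0+56\];m=.*/im=cv2.cvtColor(c.im[y0:y0+56,x0:x0+56],cv2.COLOR_RGB2HSV);m=((im[...,2]>150)|((im[...,1]>140)\&(im[...,2]>50)\&(im[...,0]<85))).astype(np.uint8)/' cart.py; python3 cart.py; python3 - <<'E'
from h import *
from cart import cyl
out=[]
for n in("top","side"):
    c=cap(n)
    for p in((.468,.429),(.4155,.2997)):
        u=c.px(cyl+[*p,0]).mean(0).astype(int);x0,y0=u-28
        out.append(cv2.resize(c.im[y0:y0+56,x0:x0+56,::-1],(196,196),interpolation=cv2.INTER_NEAREST))
cv2.imwrite("pics/c5.png",np.hstack(out))
E
```

```text
yellow top [0.4674 0.4349] 0.771523619427811
yellow side [0.4645 0.4311] 0.5729658446525122
green top [0.4147 0.3007] 0.7012623409794194
green side [0.4479 0.3985] 0.5170407552120468
```

View pics/c5.png

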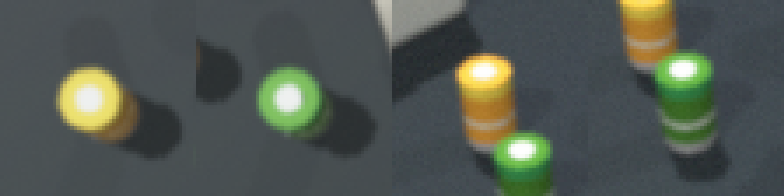

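```bash
cat > cap.py <<'E'
from h import *
def dot(c,p,z=.09,w=14):
    u=c.px([[*p,z]])[0].round().astype(int);x0,y0=u-w
    wt=np.clip(c.im[y0:y0+2*w+1,x0:x0+2*w+1].min(2).astype(float)-150,0,None)
    n,l,st,ce=cv2.connectedComponentsWithStats((wt>0).astype(np.uint8))
    k=1+np.argmin([np.hypot(*(ce[i]-w)) if st[i,4]>3 else 99 for i in range(1,n)])
    wt*=l==k;yy,xx=np.mgrid[0:2*w+1,0:2*w+1]
    return c.at([[x0+(wt*xx).sum()/wt.sum(),y0+(wt*yy).sum()/wt.sum()]],z)[0,:2]
E
python3 - <<'E'
from cap import *
for n in("top","side"):
    c=cap(n)
    for p in((.468,.429),(.4155,.2997)): print(n,dot(c,p))
print(r.read_state()["tool_pos"])
E
```

```text
top [0.4644562 0.4304412]
top [0.41397635 0.30040831]
side [0.46261664 0.4287687 ]
side [0.41191279 0.29896814]
[0.45056652 0.11145541 0.24404041]
```

Emit:
carry_out --moves '[[[0.7, 4.7, 0, 0], [0.7, 4.7, 0, 0], [0.7, 4.8, 0, 0], [0.8, 4.8, 0, 0], [0, 0, 3, 0], [0, 0, 3, 0], [0, 0, 0, 0], [0, 0, 0, 0]]]'

```text
t: 14.15
tool_pos: [0.4137, 0.3008, 0.1852]
tool_rot: [0.0, -0.022, 1.0, 0.0]
ft_force: [-0.4, 0.7, 0.5]
opening: 1.002
finger_force: 0.0
```

```bash
python3 - <<'E'
from cap import *
s=r.read_state();print(s["tool_pos"],s["tool_rot"])
for n in("top","side"):
    c=cap(n)
    for p in((.468,.429),(.4155,.2997)): 
        try:print(n,dot(c,p))
        except Exception as e:print(n,e)
E
```

```text
[0.41366443 0.30076015 0.18524563] [ 2.57901875e-04 -2.19820655e-02  9.99758315e-01  1.81387147e-04]
top [0.43927323 0.46289379]
top attempt to get argmin of an empty sequence
side [0.46257717 0.42880139]
side [0.41219112 0.29902834]
```

Unmoved; descend 13.7 cm, grip, lift.

Emit:
carry_out --moves '[[[0, 0, 5, 0], [0, 0, 5, 0], [0, 0, 3.7, 0], [0, 0, 0, 0]]]'

```text
t: 14.75
tool_pos: [0.4124, 0.3002, 0.0463]
tool_rot: [-0.001, -0.022, 1.0, -0.001]
ft_force: [-0.2, -0.4, 0.1]
opening: 1.002
finger_force: 0.0
```

Emit:
carry_out --moves '[[[0, 0, 0, 0], [0, 0, 0, 0], [0, 0, 0, 0], [0, 0, 0, 0], [0, 0, 0, 0], [0, 0, 0, 0]]]' --gripper 0.3 --newtons 40

```text
t: 15.5
tool_pos: [0.414, 0.3016, 0.0492]
tool_rot: [0.001, -0.022, 1.0, 0.001]
ft_force: [-1.1, -2.8, 10.8]
opening: 0.626
finger_force: 39.5
```

Emit:
carry_out --moves '[[[0, 0, -2, 0], [0, 0, -4, 0], [0, 0, -5, 0], [0, 0, -3, 0], [0, 0, 0, 0]]]'

```text
t: 16.12
tool_pos: [0.414, 0.302, 0.1906]
tool_rot: [0.002, -0.023, 1.0, 0.002]
ft_force: [0.5, 0.4, -2.1]
opening: 0.629
finger_force: 43.3
```

Emit:
carry_out --moves '[[[-2.3, -4.3, 0, 0], [-2.3, -4.4, 0, 0], [-2.3, -4.4, 0, 0], [-2.3, -4.3, 0, 0], [-2.2, -4.4, 0, 0], [0, 0, 0, 0], [0, 0, 0, 0]]]'

```text
t: 17.0
tool_pos: [0.5362, 0.0884, 0.1869]
tool_rot: [-0.0, -0.022, 1.0, 0.0]
ft_force: [-0.3, 1.0, -2.7]
opening: 0.628
finger_force: 43.5
```

```bash
python3 - <<'E'
from h import *
s=r.read_state();print(s["tool_pos"],s["tool_rot"])
out=[]
for n,z in(("top",.15),("side",.12)):
    c=cap(n);u=c.px([[.5377,.0897,z]])[0].astype(int)
    im=c.im[u[1]-45:u[1]+45,u[0]-60:u[0]+60,::-1];print(u)
    out.append(cv2.resize(im,(396,297),interpolation=cv2.INTER_CUBIC))
cv2.imwrite("pics/d6.png",np.hstack(out))
E
```

```text
[0.53624271 0.08839506 0.18692947] [-3.75178315e-04 -2.23226141e-02  9.99750749e-01  8.56119116e-06]
[235 154]
[263 174]
```

View pics/d6.png

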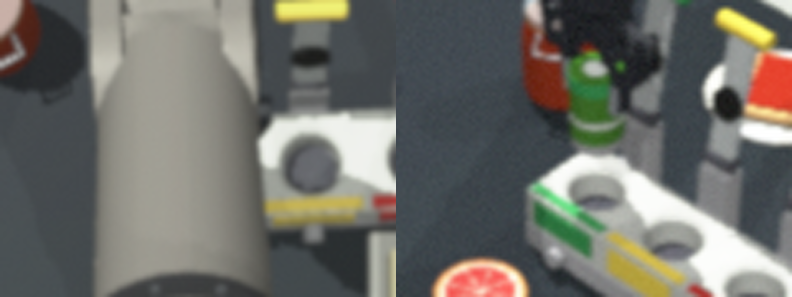

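Emit:
carry_out --moves '[[[-0.1, 0.1, 3, 0], [0, 0, 2, 0], [0, 0, 1, 0], [0, 0, 1, 0], [0, 0, 0.7, 0], [0, 0, 0.7, 0], [0, 0, 0, 0], [0, 0, 0, 0]]]'

```text
t: 18.1
tool_pos: [0.5378, 0.0893, 0.1035]
tool_rot: [0.0, -0.022, 1.0, 0.0]
ft_force: [-1.0, 1.0, -2.7]
opening: 0.627
finger_force: 43.4
```

Emit:
carry_out --moves '[[[0, 0, 0.6, 0], [0, 0, 0.6, 0], [0, 0, 0.2, 0], [0, 0, 0, 0], [0, 0, 0, 0]]]'

```text
t: 18.73
tool_pos: [0.5378, 0.0894, 0.0895]
tool_rot: [0.0, -0.022, 1.0, 0.0]
ft_force: [0.3, 0.3, 4.3]
opening: 0.622
finger_force: 43.2
```

Emit:
carry_out --moves '[[[0, 0, 0, 0], [0, 0, 0, 0], [0, 0, 0, 0], [0, 0, 0, 0], [0, 0, 0, 0], [0, 0, -3, 0], [0, 0, -5, 0], [0, 0, -5, 0], [0, 0, -5, 0], [0, 0, -5, 0]]]' --gripper 1

```text
t: 19.98
tool_pos: [0.5374, 0.0892, 0.3211]
tool_rot: [0.0, -0.022, 1.0, 0.0]
ft_force: [0.3, 0.8, 0.8]
opening: 1.004
finger_force: 0.0
```

Emit:
carry_out --moves '[[[0, 0, 0, 0], [-4, 0, 0, 0], [-4, 0, 0, 0], [-4.9, 0, 0, 0], [0, 0, 0, 0], [0, 0, 4, 0], [0, 0, 4, 0], [0, 0, 0, 0]]]' --gripper 0

```text
t: 20.98
tool_pos: [0.6644, 0.0951, 0.2366]
tool_rot: [-0.003, -0.022, 1.0, -0.001]
ft_force: [0.1, -0.1, 0.3]
opening: 0.001
finger_force: 0.0
```

```bash
python3 - <<'E'
from h import *
s=r.read_state();print(s["tool_pos"],s["tool_rot"])
c=cap("side");u=c.px([[.58,.0897,.15]])[0].astype(int)
im=c.im[u[1]-75:u[1]+75,u[0]-90:u[0]+90,::-1]
cv2.imwrite("pics/e7.png",cv2.resize(im,None,fx=4,fy=4,interpolation=cv2.INTER_CUBIC))
E
```

```text
[0.66438847 0.09508617 0.236583  ] [-2.61284869e-03 -2.24484523e-02  9.99744408e-01 -5.98155909e-04]
```

View pics/e7.png

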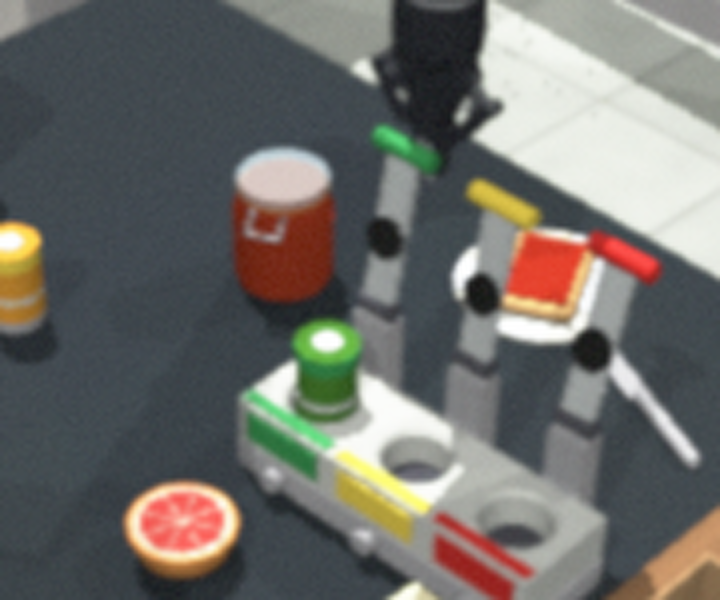

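Emit:
carry_out --moves '[[[1.5, 0, -0.5, 0], [1.5, 0, -0.5, 0], [1.4, 0, -0.5, 0], [1.6, 0, 0.1, 0], [1.5, 0, 0.2, 0], [1.6, 0, 0.6, 0], [1.6, 0, 0.6, 0], [0.9, 0, 0.7, 0], [0.9, 0, 0.7, 0], [0.8, 0, 0.8, 0], [0.8, 0, 0.9, 0], [0, 0, 0, 0]]]'

```text
t: 22.52
tool_pos: [0.5245, 0.0889, 0.208]
tool_rot: [-0.001, -0.023, 1.0, 0.0]
ft_force: [0.2, 0.8, 0.1]
opening: 0.003
finger_force: 0.0
```

Emit:
carry_out --moves '[[[0.6, 0, 0.9, 0], [0.6, 0, 1.0, 0], [0.4, 0, 1.1, 0], [0.4, 0, 1.1, 0], [0.2, 0, 1.0, 0], [0, 0, 0, 0]]]'

```text
t: 23.28
tool_pos: [0.5032, 0.0877, 0.1569]
tool_rot: [-0.001, -0.023, 1.0, -0.0]
ft_force: [0.2, -0.3, -0.0]
opening: 0.003
finger_force: 0.0
```

Emit:
carry_out --moves '[[[0.1, 0, 0.7, 0], [0, 0, 0.7, 0], [0, 0, 0.2, 0], [0, 0, 0, 0]]]'

```text
t: 23.78
tool_pos: [0.5024, 0.0877, 0.1413]
tool_rot: [-0.0, -0.022, 1.0, -0.0]
ft_force: [0.9, -0.6, -0.0]
opening: -0.001
finger_force: 0.0
```

```bash
python3 - <<'E'
from h import *
c=cap("side");u=c.px([[.58,.0897,.15]])[0].astype(int)
im=c.im[u[1]-75:u[1]+75,u[0]-90:u[0]+90,::-1]
cv2.imwrite("pics/e8.png",cv2.resize(im,None,fx=4,fy=4,interpolation=cv2.INTER_CUBIC))
E
```

```text
(no output)
```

View pics/e8.png

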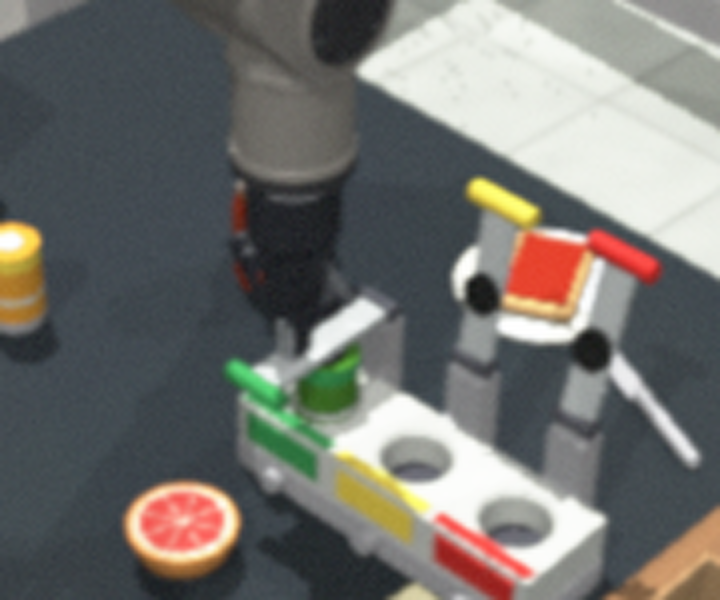

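```bash
python3 - <<'E'
from h import *
np.set_printoptions(precision=1,suppress=True)
c=cap("side");u=c.px([[.58,.0897,.15]])[0].astype(int)
f=lambda P:((c.px([P])[0]-u+[90,75])+.5)*4-.5
s=r.read_state();print("tcp",s["tool_pos"],f(s["tool_pos"]),f(s["tool_pos"]+[0,0,.05]))
ex=np.array([.999,.044,0]);ey=np.array([-.044,.999,0]);h=np.array([.5377,.0897,.136])+.067*ex
for th in(0,.1,.2,.3,.4):
    print(th,*[f(h-.145*np.cos(th)*ex+[0,0,.145*np.sin(th)]+k*ey) for k in(-.03,.03)],f(h))
g=cv2.cvtColor(c.im,cv2.COLOR_RGB2HSV)[u[1]-75:u[1]+75,u[0]-90:u[0]+90]
m=(g[...,1]>150)&(g[...,0]>40)&(g[...,0]<85)&(g[...,2]>90)
yy,xx=np.nonzero(m);k=(xx*4>220)&(xx*4<290)&(yy*4<405)&(yy*4>350);print(((np.array([xx[k].mean(),yy[k].mean()])+.5)*4))
E
```

```text
tcp [0.5 0.1 0.1] [295.  352.9] [294.8 304.6]
0 [283.8 399.9] [231.  365.7] [379.6 301.7]
0.1 [284.3 385.7] [231.2 351.6] [379.6 301.7]
0.2 [286.1 370.6] [232.7 336.6] [379.6 301.7]
0.3 [289.2 354.8] [235.5 321. ] [379.6 301.7]
0.4 [293.6 338.4] [239.6 304.8] [379.6 301.7]
[257.6 389.6]
```

Emit:
carry_out --moves '[[[0, 0, 0.3, 0], [0, 0, 0.2, 0], [0, 0, 0, 0]]]'

```text
t: 24.25
tool_pos: [0.5032, 0.0879, 0.1398]
tool_rot: [0.0, -0.022, 1.0, 0.002]
ft_force: [-31.1, -5.2, 89.3]
opening: 0.002
finger_force: 44.8
```

Emit:
carry_out --moves '[[[0, 0, -2, 0], [0, 0, -4, 0], [0, 0, -5, 0], [0.3, 4.9, 0, 0], [0.3, 4.9, 0, 0], [0.3, 4.9, 0, 0], [0.4, 4.9, 0, 0], [0.4, 4.9, 0, 0], [0.4, 4.9, 0, 0], [0.4, 4.9, 0, 0], [0, 0, 0, 0], [0, 0, 0, 0]]]' --gripper 1

```text
t: 25.75
tool_pos: [0.4624, 0.4288, 0.246]
tool_rot: [0.0, -0.022, 1.0, -0.0]
ft_force: [-0.0, -0.1, 0.1]
opening: 1.0
finger_force: 0.0
```

```bash
python3 - <<'E'
from cap import *
s=r.read_state();print(s["tool_pos"],s["tool_rot"])
for n in("top","side"):
    try:print(n,dot(cap(n),(.463,.429)))
    except Exception as e:print(n,e)
E
```

```text
[0.46243203 0.42880805 0.24604401] [ 2.70908398e-07 -2.24249137e-02  9.99748448e-01 -4.04825686e-04]
top [0.46475985 0.42997633]
side [0.46260486 0.42873789]
```

Emit:
carry_out --moves '[[[-0.1, 0.1, 4, 0], [0, 0, 5, 0], [0, 0, 5, 0], [0, 0, 4, 0], [0, 0, 1.9, 0], [0, 0, 0, 0]]]'

```text
t: 26.6
tool_pos: [0.4634, 0.4296, 0.047]
tool_rot: [-0.0, -0.022, 1.0, -0.001]
ft_force: [0.4, 0.2, 0.5]
opening: 1.002
finger_force: 0.0
```

Emit:
carry_out --moves '[[[0, 0, 0, 0], [0, 0, 0, 0], [0, 0, 0, 0], [0, 0, 0, 0], [0, 0, 0, 0], [0, 0, 0, 0]]]' --gripper 0.3 --newtons 40

```text
t: 27.35
tool_pos: [0.4641, 0.4308, 0.049]
tool_rot: [0.001, -0.022, 1.0, 0.001]
ft_force: [-0.2, -1.8, 7.6]
opening: 0.624
finger_force: 40.1
```

Emit:
carry_out --moves '[[[0, 0, -2, 0], [0, 0, -4, 0], [0, 0, -5, 0], [0, 0, -4, 0], [0, 0, 0, 0]]]'

```text
t: 27.98
tool_pos: [0.4645, 0.4314, 0.2022]
tool_rot: [0.002, -0.022, 1.0, 0.003]
ft_force: [-0.1, -0.1, -2.7]
opening: 0.626
finger_force: 43.1
```

Emit:
carry_out --moves '[[[0, 0, -4, 0], [-0.7, -5, 0, 0], [-0.7, -5, 0, 0], [-0.7, -5, 0, 0], [-0.6, -5, 0, 0], [-0.6, -5, 0, 0], [-0.7, -5, 0, 0], [-0.6, -5, 0, 0], [-0.6, -5, 0, 0], [-0.7, -4.8, 0, 0], [0, 0, 0, 0], [0, 0, 0, 0]]]'

```text
t: 29.48
tool_pos: [0.542, -0.0143, 0.2373]
tool_rot: [-0.0, -0.022, 1.0, 0.0]
ft_force: [0.2, 0.7, -2.1]
opening: 0.625
finger_force: 43.4
```

Emit:
carry_out --moves '[[[0, -0.1, 4, 0], [0, 0, 4, 0], [0, 0, 2, 0], [0, 0, 1, 0], [0, 0, 1, 0], [0, 0, 0.8, 0], [0, 0, 0.6, 0], [0, 0, 0, 0], [0, 0, 0, 0]]]'

```text
t: 30.6
tool_pos: [0.5426, -0.0156, 0.1036]
tool_rot: [0.0, -0.022, 1.0, 0.0]
ft_force: [-0.9, 0.5, -1.8]
opening: 0.628
finger_force: 43.1
```

Emit:
carry_out --moves '[[[0, 0, 0.6, 0], [0, 0, 0.6, 0], [0, 0, 0.2, 0], [0, 0, 0, 0], [0, 0, 0, 0]]]'

```text
t: 31.22
tool_pos: [0.5425, -0.0155, 0.0895]
tool_rot: [0.0, -0.023, 1.0, 0.0]
ft_force: [0.0, 1.3, 3.8]
opening: 0.624
finger_force: 43.0
```

Emit:
carry_out --moves '[[[0, 0, 0, 0], [0, 0, 0, 0], [0, 0, 0, 0], [0, 0, 0, 0], [0, 0, 0, 0], [0, 0, -3, 0], [0, 0, -5, 0], [0, 0, -5, 0], [0, 0, -5, 0], [0, 0, -5, 0]]]' --gripper 0.9

```text
t: 32.48
tool_pos: [0.5421, -0.0157, 0.3211]
tool_rot: [0.0, -0.022, 1.0, 0.0]
ft_force: [0.5, 1.1, 0.6]
opening: 0.901
finger_force: 0.0
```

Emit:
carry_out --moves '[[[0, 0, 0, 0], [-4, 0, 0, 0], [-4, 0, 0, 0], [-4.8, 0, 0, 0], [0, 0, 0, 0], [0, 0, 4, 0], [0, 0, 4, 0], [0, 0, 0, 0]]]' --gripper 0

```text
t: 33.48
tool_pos: [0.6681, -0.0097, 0.2367]
tool_rot: [-0.003, -0.022, 1.0, -0.0]
ft_force: [-0.1, 0.3, -0.9]
opening: 0.0
finger_force: 0.0
```

Emit:
carry_out --moves '[[[1.5, 0, -0.5, 0], [1.5, 0, -0.5, 0], [1.4, 0, -0.5, 0], [1.6, 0, 0.1, 0], [1.5, 0, 0.2, 0], [1.6, 0, 0.6, 0], [1.6, 0, 0.6, 0], [0.9, 0, 0.7, 0], [0.9, 0, 0.7, 0], [0.8, 0, 0.8, 0], [0.8, 0, 0.9, 0], [0, 0, 0, 0]]]'

```text
t: 34.98
tool_pos: [0.5283, -0.0161, 0.208]
tool_rot: [-0.001, -0.023, 1.0, 0.0]
ft_force: [-0.3, -0.4, -0.5]
opening: -0.001
finger_force: 0.0
```

Emit:
carry_out --moves '[[[0.6, 0, 0.9, 0], [0.6, 0, 1.0, 0], [0.4, 0, 1.1, 0], [0.4, 0, 1.1, 0], [0.2, 0, 1.0, 0], [0.1, 0, 0.7, 0], [0, 0, 0.7, 0], [0, 0, 0, 0]]]'

```text
t: 35.98
tool_pos: [0.5058, -0.0172, 0.1429]
tool_rot: [-0.001, -0.023, 1.0, -0.0]
ft_force: [0.3, 0.7, 0.9]
opening: -0.003
finger_force: 0.0
```

Emit:
carry_out --moves '[[[0, 0, 0.2, 0], [0, 0, 0.2, 0], [0, 0, 0, 0]]]'

```text
t: 36.35
tool_pos: [0.5064, -0.0173, 0.1406]
tool_rot: [-0.0, -0.022, 1.0, 0.001]
ft_force: [-13.6, 0.6, 36.5]
opening: -0.0
finger_force: 18.4
```

Emit:
carry_out --moves '[[[0, 0, 0.1, 0], [0, 0, 0, 0], [0, 0, -2, 0], [0, 0, -4, 0], [0, 0, -5, 0], [0, 0, -5, 0], [2, 4, 0, 0], [2, 5, 0, 0], [2, 5, 0, 0], [0, 5, 0, 0], [0, 5, 0, 0], [0, 5, 0, 0]]]'

```text
t: 37.85
tool_pos: [0.4331, 0.2715, 0.2985]
tool_rot: [0.0, -0.023, 1.0, 0.0]
ft_force: [1.9, 0.4, 0.9]
opening: 0.004
finger_force: 0.0
```

```bash
python3 - <<'E'
from h import *
c=cap("side");u=c.px([[.56,-.12,.08]])[0].astype(int);print(u)
im=c.im[u[1]-75:u[1]+75,u[0]-110:u[0]+90,::-1]
cv2.imwrite("pics/f9.png",cv2.resize(im,None,fx=4,fy=4,interpolation=cv2.INTER_CUBIC))
ex=np.array([.999,.044,0]);ey=np.array([-.044,.999,0])
for n,b in(("g",(.5377,.0897,.136)),("y",(.542,-.0155,.136))):
    h=np.array(b)+.067*ex
    for th in(0,.05): print(n,th,*[(((c.px([h-.145*np.cos(th)*ex+[0,0,.145*np.sin(th)]+k*ey])[0]-u+[110,75])+.5)*4).round(1) for k in(-.03,.03)])
E
```

```text
[314 212]
g 0 [200.3 200.4] [147.5 166.2]
g 0.05 [200.4 193.4] [147.5 159.3]
y 0 [297.6 263.9] [241.1 227.3]
y 0.05 [298.  256.8] [241.4 220.3]
```

View pics/f9.png

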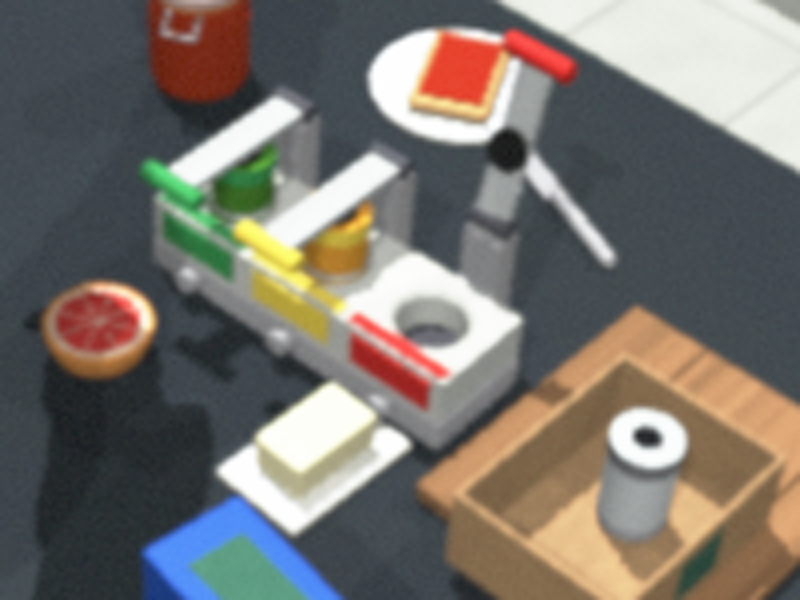

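```bash
python3 -c "
from cell import r
print(r.hand_in())"
```

```text
the job is handed in; nothing more can be done
None
```

I handed the job in: the carton lies on its back on the board with about 45 mm over the near edge, the one spent cartridge (red bay) stands in it, and the green and yellow cartridges are in their own bays with both clamps fully closed; I saw no full red cartridge, so the red bay is empty.

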